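# Find the full tin of paper clips by feel

## Robot

A 6-joint arm with a two-finger parallel gripper is mounted at the origin on the work surface. World frame = base frame: x ahead of the robot, y to its left, z up, the work surface at z = 0. Lengths are in m, angles in degrees, forces in N, time in s.
With the tool pointing down it reaches from about 0.3 to 0.75 m from the base axis. Payload 8.5 kg.
Tool frame: the origin (TCP) lies at the very end of the fingers, on their centre line; the grasp point (between the pads) lies 19 mm behind it (env.hold_point_z is the distance from the TCP to the grasp point, in m); z points along the fingers, y is the line along which they close (so a half turn about z gives the same grasp; the last joint's range is limited). The gripper opens to 85 mm and grips with 20 to 120 N. Pads are 22 mm wide; open, the fingers measure 114 mm over their backs; the gripper's body (76 mm by 85 mm) begins 54 mm behind the grasp point. The pads swing forward as they close: fully open they stand 13 mm farther back than shut.
Start: joints at [-86.362, 21.807, 74.336, -0, 83.858, -12.336], TCP at [0.151, -0.529, 0.231] pointing down, gripper open.
Joint ranges: [-178.18, 178.18], [-50.72, 133.34], [12.68, 142.11], [-81.47, 261.47], [9.98, 163.14], [-165.26, 165.26]. Speed limits (degrees/s): [136.94, 136.94, 180, 180, 180, 180].

## Interface

Orientations are given as a 3x3 rotation matrix whose columns are the frame's x, y, z axes.
In Python, from rig import env, optics gives the robot as it stands.
- The arm moves only by the shell command python3 -m jog 'ROWS' [OPENING] [FORCE]. ROWS is JSON, a list of rows, each an object with "linear": the shift along the tool's x, y, z in units of 40 mm (1.0 is 40 mm), a list of three; "roll": the turn about the tool's z in units of 5 degrees (1.0 is 5 degrees). A call has 1 to 12 rows; each row shifts and turns the commanded pose from where the row before left it, along the tool's axes as they then stand; what a row does not reach is not made up. A row lasts 1/12 s, in which the tool goes at most 41.7 mm and 7.16 degrees, less where a joint would pass 70% of its speed; a pose out of reach is approached as far as the arm can. A call is refused whole if a number of a shift passes 1 or a number of a turn 1, either way. A call with a gripper value outside its range is refused whole. OPENING is the opening, from -1 (shut) to 1 (fully open), set as the call begins (- or left out, the last holds). The fingers move at their own pace and stop on an object; FORCE is the grip in N (left out, the last holds). Time passes only in rows, so rows that do not move let the fingers close. It gives the time, the measured TCP pose, the force, the opening and the grip force at its end, in the units of the state.
- env.observe(): the state, without advancing time (a new reading comes with each control period).
- optics.get_image(name): name is "scene" or "top"; returns the picture (384x512x3 uint8, red, green, blue); there is no depth.
- optics.calibration(name): a dict with "fov_y" (degrees; the focal length in pixels is half the picture's height over the tangent of half this angle, whatever the lens; pixels are square), "cx", "cy" (the principal point, pixels), "T" (4x4, takes a point from camera to world coordinates). Camera axes: x right, y down, z forward; pixel columns grow to the right and rows downward; lengths in m; the calibration is good to about 2 mm. A picture is of the moment at which its call begins. calibration takes no time and is no camera call.
- env.close_job(): hands the job in; it is judged then, once.
The state is a dict: "time_s": time; "q": joint angles; "qvel": joint speeds; "joint_efforts": joint torques, N m; "position": TCP position; "tool_rot": TCP orientation; "ft_force": force on the tool from outside, world axes, zero at the start; "wrist_torque": the same for the moment, N m; "grip_width": finger opening in m; "gripper_force": force on a finger pad.
Only numpy, scipy, OpenCV 4.12 (cv2) and the standard library are available. Lean on these libraries where they do the work, as an engineer would, in place of code of your own. Each camera call takes 0.05 s, during which the arm holds its last target. There are 200 camera calls.

## Task

One of the three identical closed tins standing in a row on the cork desk pad is still full of paper clips: find out which by its weight. Working from the robot's left to its right, lift each tin a few centimetres clear of the pad for a moment and set it back upright where it stood before you touch the next (the last need not go back if it is the one); then take the heaviest and finish while still holding it in the gripper, upright, still and at least 15 cm above the desk, with the other two tins standing in their places and everything else on the desk left alone.

Things in the scene. Friction and masses are not known exactly. Their poses are not given: they have to be found in the camera images.
- tin_left: closed round tin, green with a paper band and metal lid, 60 mm across, 88 mm tall, upright; origin at the centre of its underside, z up its axis. The lid stays on; contents shift a few mm. It weighs 0.15 to 0.7 kg; of the three alike tins any may be the heaviest, by at least 0.2 kg. This is the leftmost as the robot sees it (largest y)
- tin_middle: closed round tin, green with a paper band and metal lid, 60 mm across, 88 mm tall, upright; origin at the centre of its underside, z up its axis. The lid stays on; contents shift a few mm. It weighs 0.15 to 0.7 kg; of the three alike tins any may be the heaviest, by at least 0.2 kg. This is the middle as the robot sees it (middle y)
- tin_right: closed round tin, green with a paper band and metal lid, 60 mm across, 88 mm tall, upright; origin at the centre of its underside, z up its axis. The lid stays on; contents shift a few mm. It weighs 0.15 to 0.7 kg; of the three alike tins any may be the heaviest, by at least 0.2 kg. This is the rightmost as the robot sees it (smallest y)
- pad: tan cork desk pad, fixed to the desk, 540 mm (x) by 840 mm (y), 4 mm thick, so its top is at z = 0.004; origin at the centre of its underside. The tins stand on it, at least 170 mm apart
- keyboard: black computer keyboard lying along y on the far part of the pad, 135 x 440 x 21 mm; origin at the centre of its underside; not part of the job, leave it where it is
- mouse: black and grey computer mouse between the middle and right tins, 100 mm (its x) by 56 mm, 33 mm tall; origin at the centre of its underside; not part of the job, leave it where it is
- stapler: black stapler with a red arm between the left and middle tins, 125 mm (its x) by 36 mm, about 52 mm tall; origin at the centre of its underside; not part of the job, leave it where it is
- carafe: glass water carafe off the left of the pad, 116 mm in diameter, 215 mm tall; origin at the centre of its underside; not part of the job, leave it where it is
- tumbler: glass tumbler off the left of the pad, 72 mm in diameter, 100 mm tall; origin at the centre of its underside; not part of the job, leave it where it is
- pen_cup: dark steel cup of pens off the right far corner of the pad, 80 mm in diameter, 100 mm tall (150 with the pens); origin at the centre of its underside; not part of the job, leave it where it is

How it is judged:
By the outcome, as a careful person would: the job done as asked, in the order asked, and still so for the second after the job is handed in, while the arm keeps its last pose, push and grip.
It also fails if it takes over 64 s, if anything falls off the work surface, if the arm or the gripper's body presses on something with over 40 N, if the wrist force passes 120 N, or if a joint passes its speed limit or range.

## Working session

There is one attempt and no reset: what is moved stays moved. The work goes in short steps, Python scripts to look and compute and a shell command to move; the robot and the scene stay as the last step left them, time stands still between calls to the robot, and variables do not carry over. Pictures are saved under pics/ and viewed, at most 10 in all, crops included, and the job is handed in when it is done.

```bash
ls; mkdir -p pics
python3 - <<'E'
from rig import env, optics
import cv2
for n in("top","scene"):
    cv2.imwrite(f"pics/{n}0.png",cv2.resize(optics.get_image(n)[:,:,::-1],(800,600),interpolation=cv2.INTER_CUBIC))
    c=optics.calibration(n);print(n,c)
print(env.observe(),env.hold_point_z)
E
```

```text
pics
top {'fov_y': 45.140949793067875, 'cx': 256.71048883664514, 'cy': 189.29512576509944, 'T': array([[ 0.00717533, -0.97796353,  0.20865246,  0.25602852],
       [-0.99996218, -0.00599179,  0.00630382,  0.01863051],
       [-0.0049147 , -0.2086898 , -0.97796954,  1.54468359],
       [ 0.        ,  0.        ,  0.        ,  1.        ]])}
scene {'fov_y': 48.610925939699975, 'cx': 253.9319411630363, 'cy': 193.49887916600434, 'T': array([[ 0.82060044,  0.4407164 , -0.36384608,  1.18280085],
       [ 0.57122682, -0.6127381 ,  0.54612447, -0.91367523],
       [ 0.01774366, -0.65598862, -0.75456219,  1.2924606 ],
       [ 0.        ,  0.        ,  0.        ,  1.        ]])}
{'time_s': 0.1, 'q': array([-8.63624943e+01,  2.18378820e+01,  7.43797757e+01,  1.82431521e-04,
        8.38590444e+01, -1.23336629e+01]), 'qvel': array([-0.0424589 , -0.16149091, -0.15053589, -0.07826943, -0.03006849,
       -0.00652995]), 'joint_efforts': array([ 3.29177812e-03, -4.49222016e+01, -2.31660050e+01, -2.22379272e-04,
        3.66255947e-03, -1.35694404e-05]), 'position': array([ 0.15133518, -0.52849101,  0.23077021]), 'tool_rot': array([[ 9.61400382e-01,  2.75153229e-01, -8.17731407e-05],
       [ 2.75153089e-01, -9.61399497e-01,  1.33620851e-03],
       [ 2.89045428e-04, -1.30713150e-03, -9.99999104e-01]]), 'ft_force': array([-0.03065065, -0.54755046,  0.76368231]), 'wrist_torque': array([0.04333068, 0.00401656, 0.02024232]), 'gripper_force': 0.0, 'grip_width': 0.08516686650945722} 0.0187
```

View pics/top0.png

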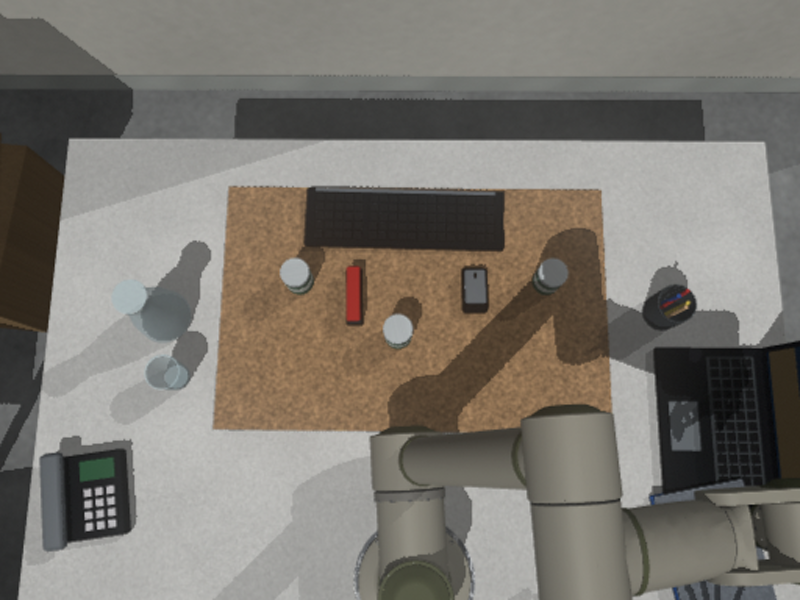

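View pics/scene0.png

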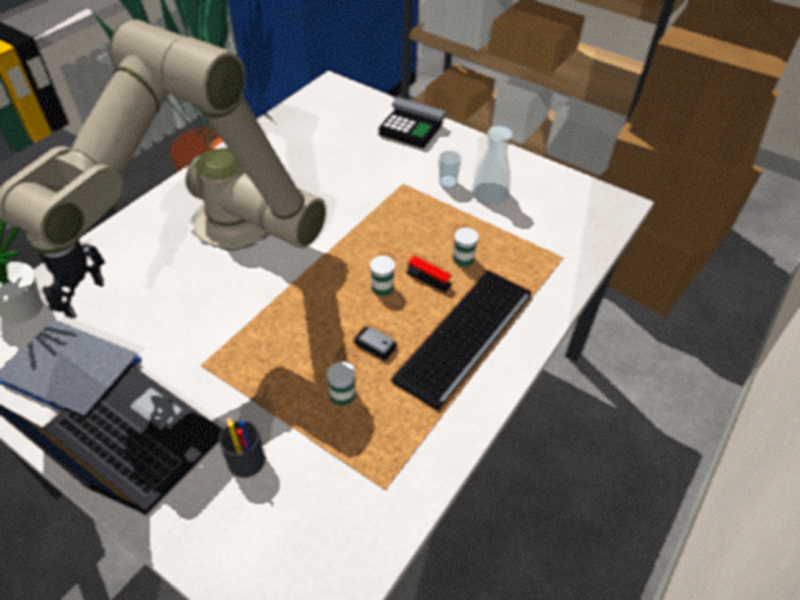

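The top view shows the lids near (295,272), (398,330) and (552,274) in the 800x600 picture. The stapler is at about (354,295), the mouse at (475,289) and the keyboard spans x 305–503, y 187–249. I'll enlarge each tin.

```bash
cat > h.py <<'E'
import numpy as np
from rig import env, optics
def px2w(cam,u,v,z):
    c=optics.calibration(cam);f=192/np.tan(np.radians(c["fov_y"]/2));T=c["T"]
    d=T[:3,:3]@np.array([(u-c["cx"])/f,(v-c["cy"])/f,1.]);o=T[:3,3]
    return (o+d*(z-o[2])/d[2])
def w2px(cam,p):
    c=optics.calibration(cam);f=192/np.tan(np.radians(c["fov_y"]/2));T=c["T"]
    q=T[:3,:3].T@(np.array(p)-T[:3,3]);return q[0]/q[2]*f+c["cx"],q[1]/q[2]*f+c["cy"]
def to_tool(p,yaw=None):
    "shift from the TCP to p in tool axes, units of 40 mm"
    s=env.observe();return s["tool_rot"].T@(np.array(p)-s["position"])/.04
E
python3 - <<'E'
from h import *
import cv2
im=optics.get_image("top")[:,:,::-1]
crops=[im[y-16:y+24,x-20:x+20] for x,y in((189,176),(255,212),(353,178))]
cv2.imwrite("pics/crops.png",np.hstack([cv2.resize(c,(260,260),interpolation=cv2.INTER_CUBIC) for c in crops]))
for u,v in((229,186),(601,189),(611,430),(214,429)): print(px2w("top",u*.64,v*.64,.004).round(3))
for u,v in((295,272),(398,330),(552,274)): print(px2w("top",u*.64,v*.64,.092).round(3))
for u,v in((465,235),(382,264),(341,371)): print(px2w("scene",u*.64,v*.64,.092).round(3))
E
```

```text
[0.836 0.419 0.004]
[ 0.833 -0.42   0.004]
[ 0.3   -0.414  0.004]
[0.296 0.42  0.004]
[0.615 0.248 0.092]
[0.495 0.034 0.092]
[ 0.614 -0.284  0.092]
[0.616 0.253 0.092]
[0.501 0.039 0.092]
[ 0.619 -0.28   0.092]
```

View pics/crops.png

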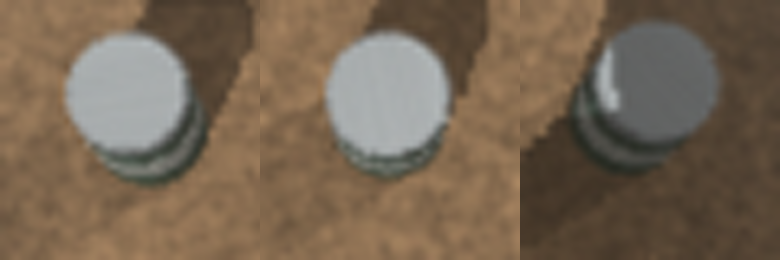

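```bash
python3 - <<'E'
from h import *
for u,v in((188.1,173.9),(254.3,210.0),(353.5,174.1)): print(px2w("top",u,v,.092).round(4))
print("kb near",px2w("top",305*.64,249*.64,.021),"stapler",[px2w("top",u*.64,v*.64,.05).round(3) for u,v in((346,265),(362,325))],"mouse",[px2w("top",u*.64,v*.64,.03).round(3) for u,v in((462,268),(487,311))])
E
python3 -m jog '[{"linear":[0,0,0],"roll":0.8},{"linear":[0,0,0],"roll":0.8},{"linear":[0,0,0],"roll":0.8},{"linear":[0,0,0],"roll":0.8},{"linear":[0,0,0],"roll":0}]' 1
```

```text
[0.6156 0.2507 0.092 ]
[0.4985 0.0352 0.092 ]
[ 0.6181 -0.2848  0.092 ]
kb near [0.68457786 0.2397223  0.021     ] stapler [array([0.641, 0.147, 0.05 ]), array([0.512, 0.11 , 0.05 ])] mouse [array([ 0.641, -0.103,  0.03 ]), array([ 0.547, -0.155,  0.03 ])]
time_s: 0.57
position: [0.1514, -0.5286, 0.231]
tool_rot: [[1.0, -0.003, -0.0], [-0.003, -1.0, 0.001], [-0.0, -0.001, -1.0]]
ft_force: [-0.5, -1.2, 0.2]
grip_width: 0.0855
gripper_force: 0.0
```

```bash
python3 -m jog '[{"linear":[0.5,-0.8,0]},{"linear":[0.5,-0.8,0]},{"linear":[0.5,-0.8,0]},{"linear":[0.5,-0.8,0]},{"linear":[0.5,-0.8,0]},{"linear":[0.5,-0.8,0]},{"linear":[0.5,-0.8,0]},{"linear":[0.5,-0.8,0]},{"linear":[0.5,-0.8,0]},{"linear":[0.5,-0.8,0]},{"linear":[0.5,-0.8,0]},{"linear":[0.5,-0.8,0]}]'
python3 -m jog '[{"linear":[0.7,-0.7,0]},{"linear":[0.7,-0.7,0]},{"linear":[0.7,-0.7,0]},{"linear":[0.7,-0.7,0]},{"linear":[0.7,-0.7,0]},{"linear":[0.7,-0.7,0]},{"linear":[0.7,-0.7,0]},{"linear":[0.5,-0.7,0]},{"linear":[0,-0.7,0]},{"linear":[0,-0.7,0]},{"linear":[0,-0.7,0]},{"linear":[0,0,0]}]'
python3 -c "
from h import *;print(to_tool([.617,.252,.045]).round(2),env.observe()['tool_rot'].round(3).tolist())"
```

```text
[ 11.58 -19.55   4.66] [[1.0, -0.003, -0.0], [-0.003, -1.0, 0.001], [-0.0, -0.001, -1.0]]invalid input
invalid input
```

```bash
python3 -m jog '[{"linear":[0.5,-0.8,0],"roll":0},{"linear":[0.5,-0.8,0],"roll":0},{"linear":[0.5,-0.8,0],"roll":0},{"linear":[0.5,-0.8,0],"roll":0},{"linear":[0.5,-0.8,0],"roll":0},{"linear":[0.5,-0.8,0],"roll":0},{"linear":[0.5,-0.8,0],"roll":0},{"linear":[0.5,-0.8,0],"roll":0},{"linear":[0.5,-0.8,0],"roll":0},{"linear":[0.5,-0.8,0],"roll":0},{"linear":[0.5,-0.8,0],"roll":0},{"linear":[0.5,-0.8,0],"roll":0}]'
python3 -m jog '[{"linear":[0.7,-0.6,0],"roll":0},{"linear":[0.7,-0.6,0],"roll":0},{"linear":[0.7,-0.7,0],"roll":0},{"linear":[0.7,-0.7,0],"roll":0},{"linear":[0.7,-0.7,0],"roll":0},{"linear":[0.7,-0.7,0],"roll":0},{"linear":[0.7,-0.7,0],"roll":0},{"linear":[0.5,-0.7,0],"roll":0},{"linear":[0,-0.9,0],"roll":0},{"linear":[0,-0.9,0],"roll":0},{"linear":[0,-0.9,0],"roll":0},{"linear":[0,0,0],"roll":0}]'
python3 -c "
from h import *;print(to_tool([.617,.252,.045]).round(2))"
```

```text
time_s: 1.57
position: [0.3921, -0.1431, 0.2314]
tool_rot: [[1.0, 0.002, 0.0], [0.002, -1.0, -0.0], [0.0, 0.0, -1.0]]
ft_force: [0.6, -0.0, 0.4]
grip_width: 0.0852
gripper_force: 0.0
time_s: 2.57
position: [0.6068, 0.1848, 0.2307]
tool_rot: [[1.0, 0.008, -0.001], [0.008, -1.0, 0.002], [-0.001, -0.002, -1.0]]
ft_force: [0.5, 0.9, 0.4]
grip_width: 0.0856
gripper_force: 0.0
[ 0.27 -1.67  4.65]
```

```bash
python3 -m jog '[{"linear":[0,0,0],"roll":0},{"linear":[0,0,0],"roll":0},{"linear":[0,0,0],"roll":0}]'
python3 -c "
from h import *;print(to_tool([.617,.252,.045]).round(2))"
```

```text
time_s: 2.82
position: [0.6078, 0.1779, 0.2313]
tool_rot: [[1.0, -0.001, -0.0], [-0.001, -1.0, -0.0], [-0.0, 0.0, -1.0]]
ft_force: [0.7, -0.1, 0.4]
grip_width: 0.0853
gripper_force: 0.0
[ 0.23 -1.85  4.66]
```

Go over the tin and partway down, to fingertips at z≈0.11, then look.

```bash
python3 -m jog '[{"linear":[0.1,-0.6,0],"roll":0},{"linear":[0.1,-0.6,0],"roll":0},{"linear":[0,-0.65,0],"roll":0},{"linear":[0,0,0.6],"roll":0},{"linear":[0,0,0.6],"roll":0},{"linear":[0,0,0.6],"roll":0},{"linear":[0,0,0.6],"roll":0},{"linear":[0,0,0.6],"roll":0},{"linear":[0,0,0],"roll":0},{"linear":[0,0,0],"roll":0},{"linear":[0,0,0],"roll":0}]'
python3 - <<'E'
from h import *
import cv2
print(to_tool([.617,.252,.045]).round(2))
im=optics.get_image("scene")[:,:,::-1]; x,y=[int(t*.64) for t in(465,235)]
cv2.imwrite("pics/c1.png",cv2.resize(im[y-70:y+50,x-70:x+70],(700,600),interpolation=cv2.INTER_CUBIC))
E
```

```text
time_s: 3.73
position: [0.6167, 0.2525, 0.1131]
tool_rot: [[1.0, -0.001, 0.003], [-0.001, -1.0, 0.001], [0.003, -0.001, -1.0]]
ft_force: [-0.2, -0.9, -0.1]
grip_width: 0.0856
gripper_force: 0.0
[0.   0.01 1.7 ]
```

View pics/c1.png

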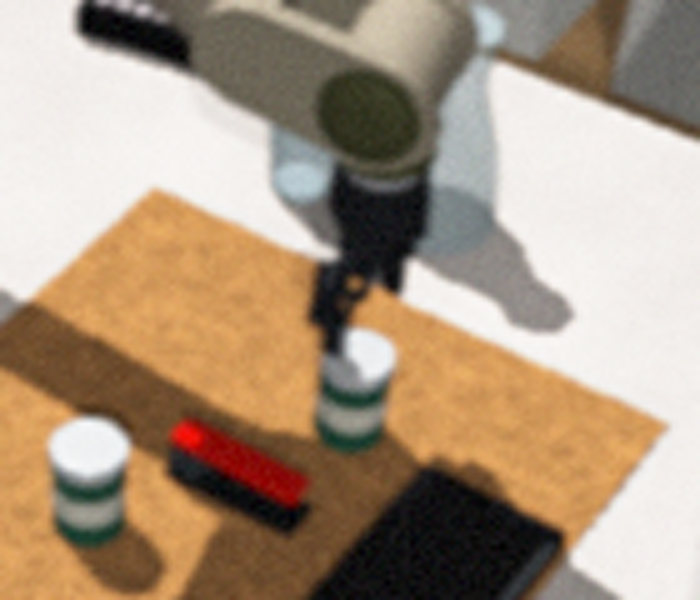

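The fingers straddle the left tin (lid about (358,355) in this crop), with clear space to the stapler and keyboard. Descend and grip.

```bash
python3 -m jog '[{"linear":[0,0,0.4],"roll":0},{"linear":[0,0,0.4],"roll":0},{"linear":[0,0,0.4],"roll":0},{"linear":[0,0,0.3],"roll":0},{"linear":[0,0,0.2],"roll":0},{"linear":[0,0,0],"roll":0},{"linear":[0,0,0],"roll":0},{"linear":[0,0,0],"roll":0}]'
python3 -m jog '[{"linear":[0,0,0],"roll":0},{"linear":[0,0,0],"roll":0},{"linear":[0,0,0],"roll":0},{"linear":[0,0,0],"roll":0},{"linear":[0,0,0],"roll":0},{"linear":[0,0,0],"roll":0},{"linear":[0,0,0],"roll":0},{"linear":[0,0,0],"roll":0},{"linear":[0,0,0],"roll":0},{"linear":[0,0,0],"roll":0},{"linear":[0,0,0],"roll":0},{"linear":[0,0,0],"roll":0}]' -1 50
```

```text
time_s: 4.45
position: [0.6163, 0.2532, 0.0446]
tool_rot: [[1.0, -0.0, 0.002], [-0.0, -1.0, 0.0], [0.002, -0.0, -1.0]]
ft_force: [0.4, 0.5, 0.9]
grip_width: 0.0852
gripper_force: 0.0
time_s: 5.45
position: [0.6162, 0.2531, 0.0444]
tool_rot: [[1.0, -0.0, 0.002], [-0.0, -1.0, 0.0], [0.002, -0.0, -1.0]]
ft_force: [-0.9, -0.6, 5.2]
grip_width: 0.0589
gripper_force: 54.0
```

```bash
python3 -m jog '[{"linear":[0,0,-0.2],"roll":0},{"linear":[0,0,-0.3],"roll":0},{"linear":[0,0,-0.3],"roll":0},{"linear":[0,0,-0.3],"roll":0},{"linear":[0,0,-0.1],"roll":0},{"linear":[0,0,0],"roll":0},{"linear":[0,0,0],"roll":0},{"linear":[0,0,0],"roll":0},{"linear":[0,0,0],"roll":0},{"linear":[0,0,0],"roll":0}]'
for i in 1 2 3; do python3 -m jog '[{"linear":[0,0,0],"roll":0}]'|grep -E "force|posi"; python3 -c "
from h import *;s=env.observe();print(s['joint_efforts'].round(2),s['ft_force'].round(2))";done
```

```text
time_s: 6.28
position: [0.6155, 0.253, 0.0907]
tool_rot: [[1.0, -0.001, -0.001], [-0.001, -1.0, -0.0], [-0.001, 0.0, -1.0]]
ft_force: [0.2, -0.3, -1.7]
grip_width: 0.059
gripper_force: 54.0
position: [0.6156, 0.253, 0.0909]
ft_force: [0.2, 0.0, -1.6]
gripper_force: 54.1
[  0.   -59.73 -21.71  -0.     0.     0.  ] [ 0.25  0.03 -1.62]
position: [0.6156, 0.253, 0.0911]
ft_force: [-0.2, -0.5, -2.1]
gripper_force: 54.1
[ -0.   -59.69 -21.71  -0.     0.    -0.  ] [-0.17 -0.48 -2.06]
position: [0.6157, 0.253, 0.0912]
ft_force: [0.3, 0.1, -2.3]
gripper_force: 54.1
[ -0.   -59.68 -21.72  -0.     0.     0.  ] [ 0.25  0.06 -2.34]
```

```bash
python3 - <<'E'
from h import *
import cv2
im=optics.get_image("scene")[:,:,::-1]; x,y=[int(t*.64) for t in(465,235)]
cv2.imwrite("pics/c2.png",cv2.resize(im[y-50:y+30,x-50:x+50],(500,400),interpolation=cv2.INTER_CUBIC))
E
python3 -m jog '[{"linear":[0,0,0.2],"roll":0},{"linear":[0,0,0.2],"roll":0},{"linear":[0,0,0.2],"roll":0},{"linear":[0,0,0.2],"roll":0},{"linear":[0,0,0.2],"roll":0},{"linear":[0,0,0.1],"roll":0},{"linear":[0,0,0],"roll":0},{"linear":[0,0,0.05],"roll":0},{"linear":[0,0,0],"roll":0},{"linear":[0,0,0],"roll":0},{"linear":[0,0,0],"roll":0}]'
```

```text
time_s: 7.5
position: [0.6159, 0.2531, 0.0457]
tool_rot: [[1.0, -0.0, 0.001], [-0.0, -1.0, 0.0], [0.001, -0.0, -1.0]]
ft_force: [0.3, -1.1, -1.2]
grip_width: 0.0591
gripper_force: 54.0
```

View pics/c2.png

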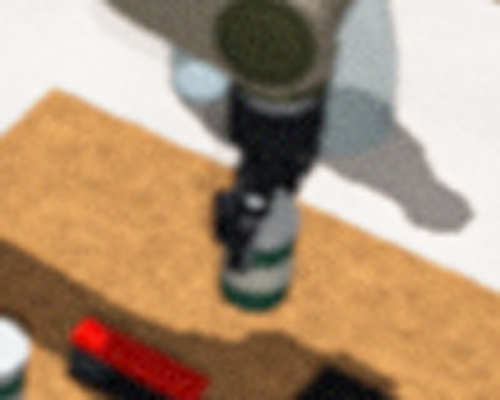

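The tin is clear of the pad (underside about (257,300)) and upright. It still hangs about 1 mm up, so I'll set it fully down, release slowly, retreat up.

```bash
python3 -m jog '[{"linear":[0,0,0.03],"roll":0},{"linear":[0,0,0.02],"roll":0},{"linear":[0,0,0],"roll":0},{"linear":[0,0,0],"roll":0},{"linear":[0,0,0],"roll":0}]'
python3 -m jog '[{"linear":[0,0,0],"roll":0},{"linear":[0,0,0],"roll":0},{"linear":[0,0,0],"roll":0},{"linear":[0,0,0],"roll":0},{"linear":[0,0,0],"roll":0},{"linear":[0,0,0],"roll":0},{"linear":[0,0,0],"roll":0},{"linear":[0,0,0],"roll":0},{"linear":[0,0,0],"roll":0}]' 1
python3 -m jog '[{"linear":[0,0,-0.3],"roll":0},{"linear":[0,0,-0.5],"roll":0},{"linear":[0,0,-0.6],"roll":0},{"linear":[0,0,-0.6],"roll":0},{"linear":[0,0,-0.6],"roll":0},{"linear":[0,0,-0.4],"roll":0},{"linear":[0,0,0],"roll":0},{"linear":[0,0,0],"roll":0},{"linear":[0,0,0],"roll":0}]'
python3 - <<'E'
from h import *
import cv2
print(to_tool([.500,.037,.045]).round(2),to_tool([.500,.037,.045])*0.04)
im=optics.get_image("scene")[:,:,::-1]; x,y=[int(t*.64) for t in(465,235)]
cv2.imwrite("pics/c3.png",cv2.resize(im[y-60:y+50,x-80:x+40],(600,550),interpolation=cv2.INTER_CUBIC))
E
```

```text
time_s: 7.92
position: [0.6161, 0.2531, 0.0444]
tool_rot: [[1.0, -0.0, 0.002], [-0.0, -1.0, 0.0], [0.002, -0.0, -1.0]]
ft_force: [-1.7, -1.0, 5.9]
grip_width: 0.0588
gripper_force: 54.3
time_s: 8.67
position: [0.6157, 0.253, 0.0433]
tool_rot: [[1.0, -0.0, -0.0], [-0.0, -1.0, -0.0], [-0.0, 0.0, -1.0]]
ft_force: [-0.6, -0.2, -0.2]
grip_width: 0.0855
gripper_force: 0.0
time_s: 9.42
position: [0.6153, 0.2529, 0.1626]
tool_rot: [[1.0, -0.001, -0.001], [-0.001, -1.0, -0.0], [-0.001, 0.0, -1.0]]
ft_force: [-0.2, -0.0, -0.4]
grip_width: 0.0854
gripper_force: 0.0
[-2.87  5.4   2.94] [-0.11497139  0.21594416  0.1177928 ]
```

View pics/c3.png

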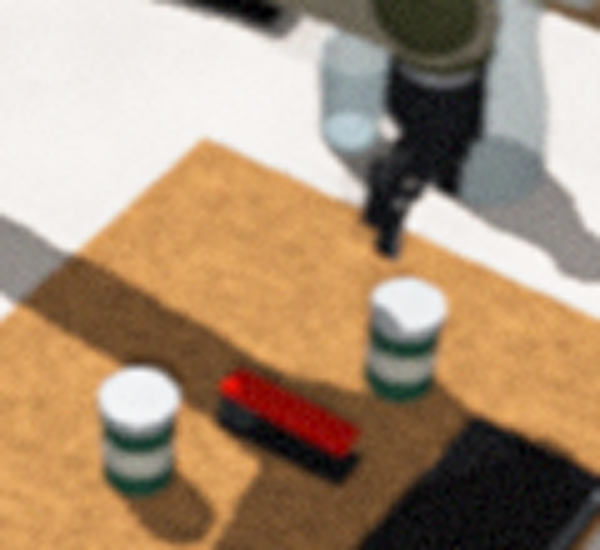

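Left tin is back upright in its place (lid at (408,305) in the crop). Now the middle.

```bash
python3 -m jog '[{"linear":[-0.36,0.6,0],"roll":0},{"linear":[-0.36,0.7,0],"roll":0},{"linear":[-0.36,0.7,0],"roll":0},{"linear":[-0.36,0.7,0],"roll":0},{"linear":[-0.36,0.7,0],"roll":0},{"linear":[-0.36,0.7,0],"roll":0},{"linear":[-0.36,0.7,0],"roll":0},{"linear":[-0.35,0.6,0],"roll":0},{"linear":[0,0,0],"roll":0},{"linear":[0,0,0],"roll":0},{"linear":[0,0,0],"roll":0},{"linear":[0,0,0],"roll":0}]'
python3 -c "
from h import *;print(to_tool([.500,.037,.045]).round(2))"
```

```text
time_s: 10.47
position: [0.5011, 0.0378, 0.1629]
tool_rot: [[1.0, 0.0, -0.001], [0.0, -1.0, 0.0], [-0.001, -0.0, -1.0]]
ft_force: [0.7, 1.1, 0.3]
grip_width: 0.085
gripper_force: 0.0
[-0.03  0.02  2.95]
```

```bash
python3 -m jog '[{"linear":[0,0,0.4],"roll":0},{"linear":[0,0,0.5],"roll":0},{"linear":[0,0,0.5],"roll":0},{"linear":[0,0,0.5],"roll":0},{"linear":[0,0,0.5],"roll":0},{"linear":[0,0,0.3],"roll":0},{"linear":[0,0,0.25],"roll":0},{"linear":[0,0,0],"roll":0},{"linear":[0,0,0],"roll":0},{"linear":[0,0,0],"roll":0}]'
python3 -m jog '[{"linear":[0,0,0],"roll":0},{"linear":[0,0,0],"roll":0},{"linear":[0,0,0],"roll":0},{"linear":[0,0,0],"roll":0},{"linear":[0,0,0],"roll":0},{"linear":[0,0,0],"roll":0},{"linear":[0,0,0],"roll":0},{"linear":[0,0,0],"roll":0},{"linear":[0,0,0],"roll":0},{"linear":[0,0,0],"roll":0},{"linear":[0,0,0],"roll":0},{"linear":[0,0,0],"roll":0}]' -1 50
```

```text
time_s: 11.3
position: [0.5013, 0.0375, 0.0458]
tool_rot: [[1.0, 0.0, 0.001], [0.0, -1.0, -0.0], [0.001, 0.0, -1.0]]
ft_force: [-0.0, 0.2, -0.3]
grip_width: 0.0854
gripper_force: 0.0
time_s: 12.3
position: [0.5012, 0.0369, 0.0463]
tool_rot: [[1.0, -0.0, 0.002], [-0.0, -1.0, -0.0], [0.002, 0.0, -1.0]]
ft_force: [-1.2, -1.2, 6.0]
grip_width: 0.0597
gripper_force: 53.3
```

```bash
python3 -m jog '[{"linear":[0,0,-0.2],"roll":0},{"linear":[0,0,-0.3],"roll":0},{"linear":[0,0,-0.3],"roll":0},{"linear":[0,0,-0.3],"roll":0},{"linear":[0,0,-0.1],"roll":0},{"linear":[0,0,0],"roll":0},{"linear":[0,0,0],"roll":0},{"linear":[0,0,0],"roll":0},{"linear":[0,0,0],"roll":0},{"linear":[0,0,0],"roll":0}]'
for i in 1 2 3; do python3 -m jog '[{"linear":[0,0,0],"roll":0}]'|grep -E "force|posi"; done
```

```text
time_s: 13.13
position: [0.5005, 0.0371, 0.0928]
tool_rot: [[1.0, -0.0, -0.001], [-0.0, -1.0, 0.0], [-0.001, -0.0, -1.0]]
ft_force: [-0.3, 0.2, -5.9]
grip_width: 0.0601
gripper_force: 55.8
position: [0.5007, 0.0371, 0.093]
ft_force: [0.1, 0.3, -5.5]
gripper_force: 55.8
position: [0.5007, 0.0371, 0.0931]
ft_force: [0.1, 0.7, -5.9]
gripper_force: 55.8
position: [0.5008, 0.0371, 0.0932]
ft_force: [0.4, 1.1, -6.2]
gripper_force: 55.8
```

```bash
python3 -m jog '[{"linear":[0,0,0.2],"roll":0},{"linear":[0,0,0.2],"roll":0},{"linear":[0,0,0.2],"roll":0},{"linear":[0,0,0.2],"roll":0},{"linear":[0,0,0.2],"roll":0},{"linear":[0,0,0.1],"roll":0},{"linear":[0,0,0.05],"roll":0},{"linear":[0,0,0.03],"roll":0},{"linear":[0,0,0],"roll":0},{"linear":[0,0,0],"roll":0},{"linear":[0,0,0],"roll":0}]'
```

```text
time_s: 14.3
position: [0.5011, 0.0371, 0.0463]
tool_rot: [[1.0, -0.001, 0.001], [-0.001, -1.0, -0.0], [0.001, 0.0, -1.0]]
ft_force: [-0.4, 0.8, -2.8]
grip_width: 0.0596
gripper_force: 55.8
```

```bash
python3 -m jog '[{"linear":[0,0,0.03],"roll":0},{"linear":[0,0,0],"roll":0},{"linear":[0,0,0],"roll":0},{"linear":[0,0,0],"roll":0}]'
python3 -m jog '[{"linear":[0,0,0],"roll":0},{"linear":[0,0,0],"roll":0},{"linear":[0,0,0],"roll":0},{"linear":[0,0,0],"roll":0},{"linear":[0,0,0],"roll":0},{"linear":[0,0,0],"roll":0},{"linear":[0,0,0],"roll":0},{"linear":[0,0,0],"roll":0},{"linear":[0,0,0],"roll":0}]' 1
python3 -m jog '[{"linear":[0,0,-0.3],"roll":0},{"linear":[0,0,-0.5],"roll":0},{"linear":[0,0,-0.6],"roll":0},{"linear":[0,0,-0.6],"roll":0},{"linear":[0,0,-0.6],"roll":0},{"linear":[0,0,-0.4],"roll":0},{"linear":[0,0,0],"roll":0},{"linear":[0,0,0],"roll":0},{"linear":[0,0,0],"roll":0}]'
python3 - <<'E'
from h import *
import cv2
print(to_tool([.6195,-.2835,.045]).round(2))
im=optics.get_image("scene")[:,:,::-1]; x,y=[int(t*.64) for t in(400,264)]
cv2.imwrite("pics/c4.png",cv2.resize(im[y-60:y+60,x-70:x+70],(700,600),interpolation=cv2.INTER_CUBIC))
E
```

```text
time_s: 14.63
position: [0.5012, 0.037, 0.0463]
tool_rot: [[1.0, -0.0, 0.002], [-0.0, -1.0, -0.0], [0.002, 0.0, -1.0]]
ft_force: [-4.4, 0.0, 9.8]
grip_width: 0.0596
gripper_force: 57.0
time_s: 15.38
position: [0.5008, 0.0371, 0.0449]
tool_rot: [[1.0, -0.0, -0.0], [-0.0, -1.0, -0.0], [-0.0, 0.0, -1.0]]
ft_force: [-0.3, 0.4, 0.0]
grip_width: 0.0854
gripper_force: 0.0
time_s: 16.13
position: [0.5003, 0.0372, 0.1639]
tool_rot: [[1.0, -0.0, -0.002], [-0.0, -1.0, 0.0], [-0.002, -0.0, -1.0]]
ft_force: [-0.4, 0.0, 0.4]
grip_width: 0.0854
gripper_force: 0.0
[2.99 8.02 2.97]
```

View pics/c4.png

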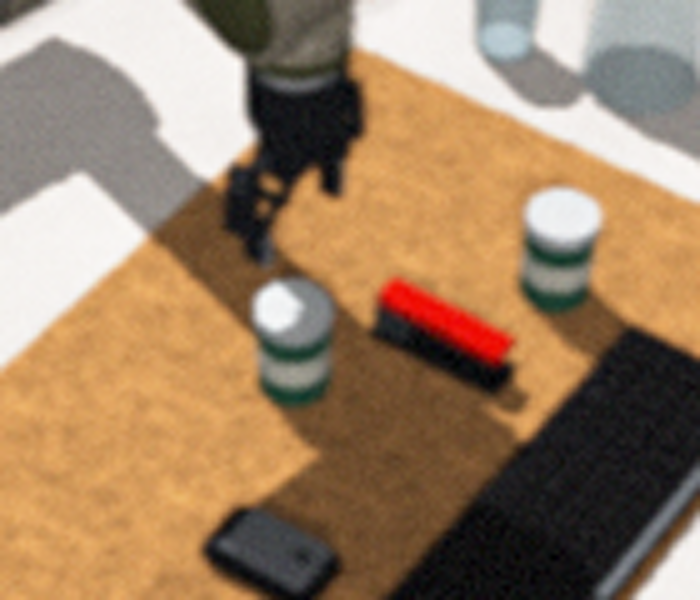

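The middle tin (lid (292,312)) and the left one ((562,218)) both stand upright, with the stapler untouched. Now the right tin.

```bash
python3 -m jog '[{"linear":[0.3,0.7,0],"roll":0},{"linear":[0.3,0.8,0],"roll":0},{"linear":[0.3,0.8,0],"roll":0},{"linear":[0.3,0.8,0],"roll":0},{"linear":[0.3,0.8,0],"roll":0},{"linear":[0.3,0.8,0],"roll":0},{"linear":[0.3,0.8,0],"roll":0},{"linear":[0.3,0.8,0],"roll":0},{"linear":[0.3,0.8,0],"roll":0},{"linear":[0.3,0.9,0],"roll":0},{"linear":[0,0,0],"roll":0},{"linear":[0,0,0],"roll":0}]'
python3 -m jog '[{"linear":[0,0,0],"roll":0},{"linear":[0,0,0],"roll":0}]'
python3 -c "
from h import *;print(to_tool([.6195,-.2835,.045]).round(2))"
```

```text
time_s: 17.18
position: [0.6202, -0.2845, 0.1624]
tool_rot: [[1.0, -0.003, -0.003], [-0.003, -1.0, 0.002], [-0.003, -0.002, -1.0]]
ft_force: [-0.2, 0.5, -1.7]
grip_width: 0.0854
gripper_force: 0.0
time_s: 17.35
position: [0.6204, -0.2817, 0.1644]
tool_rot: [[1.0, 0.001, -0.001], [0.001, -1.0, 0.001], [-0.001, -0.001, -1.0]]
ft_force: [0.2, -0.1, -0.1]
grip_width: 0.0851
gripper_force: 0.0
[-0.02  0.05  2.99]
```

```bash
python3 -m jog '[{"linear":[-0.02,0.04,0.4],"roll":0},{"linear":[0,0,0.5],"roll":0},{"linear":[0,0,0.5],"roll":0},{"linear":[0,0,0.5],"roll":0},{"linear":[0,0,0.5],"roll":0},{"linear":[0,0,0.3],"roll":0},{"linear":[0,0,0.25],"roll":0},{"linear":[0,0,0],"roll":0},{"linear":[0,0,0],"roll":0},{"linear":[0,0,0],"roll":0}]'
python3 -m jog '[{"linear":[0,0,0],"roll":0},{"linear":[0,0,0],"roll":0},{"linear":[0,0,0],"roll":0},{"linear":[0,0,0],"roll":0},{"linear":[0,0,0],"roll":0},{"linear":[0,0,0],"roll":0},{"linear":[0,0,0],"roll":0},{"linear":[0,0,0],"roll":0},{"linear":[0,0,0],"roll":0},{"linear":[0,0,0],"roll":0},{"linear":[0,0,0],"roll":0},{"linear":[0,0,0],"roll":0}]' -1 50
```

```text
time_s: 18.18
position: [0.6204, -0.2847, 0.0482]
tool_rot: [[1.0, -0.0, 0.002], [-0.0, -1.0, -0.001], [0.002, 0.001, -1.0]]
ft_force: [-0.2, 0.2, 0.1]
grip_width: 0.0855
gripper_force: 0.0
time_s: 19.18
position: [0.6203, -0.285, 0.0481]
tool_rot: [[1.0, -0.0, 0.002], [-0.0, -1.0, -0.001], [0.002, 0.001, -1.0]]
ft_force: [-0.5, -0.0, 5.7]
grip_width: 0.0585
gripper_force: 54.3
```

```bash
python3 -m jog '[{"linear":[0,0,-0.2],"roll":0},{"linear":[0,0,-0.3],"roll":0},{"linear":[0,0,-0.3],"roll":0},{"linear":[0,0,-0.3],"roll":0},{"linear":[0,0,-0.1],"roll":0},{"linear":[0,0,0],"roll":0},{"linear":[0,0,0],"roll":0},{"linear":[0,0,0],"roll":0},{"linear":[0,0,0],"roll":0},{"linear":[0,0,0],"roll":0}]'
for i in 1 2 3; do python3 -m jog '[{"linear":[0,0,0],"roll":0}]'|grep -E "force|posi"; done
```

```text
time_s: 20.02
position: [0.6197, -0.2844, 0.0943]
tool_rot: [[1.0, -0.0, -0.001], [-0.0, -1.0, 0.001], [-0.001, -0.001, -1.0]]
ft_force: [0.0, 0.1, -1.7]
grip_width: 0.059
gripper_force: 54.2
position: [0.6197, -0.2845, 0.0945]
ft_force: [-0.0, 0.3, -2.1]
gripper_force: 54.2
position: [0.6198, -0.2845, 0.0947]
ft_force: [0.2, -1.0, -2.7]
gripper_force: 54.2
position: [0.6199, -0.2846, 0.0948]
ft_force: [0.3, 0.3, -2.8]
gripper_force: 54.2
```

Right ≈ 2.3 N, left ≈ 2 N and middle ≈ 5.9 N, so the middle tin is the full one. Put the right one back.

```bash
python3 -m jog '[{"linear":[0,0,0.2],"roll":0},{"linear":[0,0,0.2],"roll":0},{"linear":[0,0,0.2],"roll":0},{"linear":[0,0,0.2],"roll":0},{"linear":[0,0,0.2],"roll":0},{"linear":[0,0,0.1],"roll":0},{"linear":[0,0,0.05],"roll":0},{"linear":[0,0,0.03],"roll":0},{"linear":[0,0,0.02],"roll":0},{"linear":[0,0,0],"roll":0},{"linear":[0,0,0],"roll":0},{"linear":[0,0,0],"roll":0}]'
```

```text
time_s: 21.27
position: [0.62, -0.2845, 0.0481]
tool_rot: [[1.0, -0.0, 0.001], [-0.0, -1.0, -0.0], [0.001, 0.0, -1.0]]
ft_force: [-3.4, 2.9, 4.8]
grip_width: 0.0588
gripper_force: 54.9
```

```bash
python3 -m jog '[{"linear":[0,0,0],"roll":0},{"linear":[0,0,0],"roll":0},{"linear":[0,0,0],"roll":0},{"linear":[0,0,0],"roll":0},{"linear":[0,0,0],"roll":0},{"linear":[0,0,0],"roll":0},{"linear":[0,0,0],"roll":0},{"linear":[0,0,0],"roll":0},{"linear":[0,0,0],"roll":0}]' 1
python3 -m jog '[{"linear":[0,0,-0.3],"roll":0},{"linear":[0,0,-0.5],"roll":0},{"linear":[0,0,-0.6],"roll":0},{"linear":[0,0,-0.6],"roll":0},{"linear":[0,0,-0.6],"roll":0},{"linear":[0,0,-0.4],"roll":0},{"linear":[0,0,0],"roll":0},{"linear":[0,0,0],"roll":0},{"linear":[0,0,0],"roll":0}]'
python3 -c "
from h import *;print(to_tool([.5008,.0371,.046]).round(2))"
```

```text
time_s: 22.02
position: [0.6199, -0.2846, 0.0469]
tool_rot: [[1.0, -0.0, 0.0], [-0.0, -1.0, 0.0], [0.0, -0.0, -1.0]]
ft_force: [0.1, 0.3, -0.4]
grip_width: 0.0851
gripper_force: 0.0
time_s: 22.77
position: [0.6195, -0.2843, 0.1661]
tool_rot: [[1.0, -0.0, -0.001], [-0.0, -1.0, 0.001], [-0.001, -0.001, -1.0]]
ft_force: [1.0, 0.0, 0.1]
grip_width: 0.0852
gripper_force: 0.0
[-2.97 -8.03  3.01]
```

```bash
python3 -m jog '[{"linear":[-0.3,-0.7,0],"roll":0},{"linear":[-0.3,-0.8,0],"roll":0},{"linear":[-0.3,-0.8,0],"roll":0},{"linear":[-0.3,-0.8,0],"roll":0},{"linear":[-0.3,-0.8,0],"roll":0},{"linear":[-0.3,-0.8,0],"roll":0},{"linear":[-0.3,-0.8,0],"roll":0},{"linear":[-0.3,-0.8,0],"roll":0},{"linear":[-0.3,-0.9,0],"roll":0},{"linear":[-0.27,-0.8,0],"roll":0},{"linear":[0,0,0],"roll":0},{"linear":[0,0,0],"roll":0}]'
python3 -m jog '[{"linear":[0,0,0],"roll":0},{"linear":[0,0,0],"roll":0},{"linear":[0,0,0],"roll":0}]'
python3 -c "
from h import *;print(to_tool([.5008,.0371,.046]).round(2))"
```

```text
time_s: 23.77
position: [0.5003, 0.0368, 0.1662]
tool_rot: [[1.0, 0.002, -0.002], [0.002, -1.0, 0.0], [-0.002, -0.0, -1.0]]
ft_force: [0.7, -0.9, -1.0]
grip_width: 0.0854
gripper_force: 0.0
time_s: 24.02
position: [0.5015, 0.0345, 0.1666]
tool_rot: [[1.0, -0.002, -0.001], [-0.002, -1.0, -0.0], [-0.001, 0.0, -1.0]]
ft_force: [-0.4, 0.1, -0.3]
grip_width: 0.0854
gripper_force: 0.0
[-0.02 -0.07  3.01]
```

```bash
python3 -m jog '[{"linear":[-0.02,-0.05,0.4],"roll":0},{"linear":[0,0,0.5],"roll":0},{"linear":[0,0,0.5],"roll":0},{"linear":[0,0,0.5],"roll":0},{"linear":[0,0,0.5],"roll":0},{"linear":[0,0,0.3],"roll":0},{"linear":[0,0,0.3],"roll":0},{"linear":[0,0,0],"roll":0},{"linear":[0,0,0],"roll":0},{"linear":[0,0,0],"roll":0}]'
python3 -m jog '[{"linear":[0,0,0],"roll":0},{"linear":[0,0,0],"roll":0},{"linear":[0,0,0],"roll":0},{"linear":[0,0,0],"roll":0},{"linear":[0,0,0],"roll":0},{"linear":[0,0,0],"roll":0},{"linear":[0,0,0],"roll":0},{"linear":[0,0,0],"roll":0},{"linear":[0,0,0],"roll":0},{"linear":[0,0,0],"roll":0},{"linear":[0,0,0],"roll":0},{"linear":[0,0,0],"roll":0}]' -1 60
```

```text
time_s: 24.85
position: [0.5009, 0.037, 0.0475]
tool_rot: [[1.0, -0.001, 0.001], [-0.001, -1.0, -0.0], [0.001, 0.0, -1.0]]
ft_force: [0.1, 1.3, -0.1]
grip_width: 0.0855
gripper_force: 0.0
time_s: 25.85
position: [0.5009, 0.0372, 0.048]
tool_rot: [[1.0, -0.0, 0.002], [-0.0, -1.0, -0.001], [0.002, 0.001, -1.0]]
ft_force: [-1.6, -2.6, 5.9]
grip_width: 0.0593
gripper_force: 63.7
```

```bash
python3 -m jog '[{"linear":[0,0,-0.2],"roll":0},{"linear":[0,0,-0.4],"roll":0},{"linear":[0,0,-0.5],"roll":0},{"linear":[0,0,-0.5],"roll":0},{"linear":[0,0,-0.5],"roll":0},{"linear":[0,0,-0.5],"roll":0},{"linear":[0,0,-0.5],"roll":0},{"linear":[0,0,-0.5],"roll":0},{"linear":[0,0,-0.5],"roll":0},{"linear":[0,0,-0.5],"roll":0},{"linear":[0,0,-0.4],"roll":0},{"linear":[0,0,-0.2],"roll":0}]'
python3 -m jog '[{"linear":[0,0,0],"roll":0},{"linear":[0,0,0],"roll":0},{"linear":[0,0,0],"roll":0},{"linear":[0,0,0],"roll":0},{"linear":[0,0,0],"roll":0},{"linear":[0,0,0],"roll":0},{"linear":[0,0,0],"roll":0},{"linear":[0,0,0],"roll":0},{"linear":[0,0,0],"roll":0},{"linear":[0,0,0],"roll":0},{"linear":[0,0,0],"roll":0},{"linear":[0,0,0],"roll":0}]'
python3 - <<'E'
from h import *
import cv2
cv2.imwrite("pics/s9.png",cv2.resize(optics.get_image("scene")[60:300,90:410,::-1],(800,600),interpolation=cv2.INTER_CUBIC))
E
```

```text
time_s: 26.85
position: [0.5003, 0.0376, 0.2569]
tool_rot: [[1.0, -0.0, 0.002], [-0.0, -1.0, -0.0], [0.002, 0.0, -1.0]]
ft_force: [0.3, 1.2, -5.7]
grip_width: 0.0592
gripper_force: 66.6
time_s: 27.85
position: [0.5004, 0.0375, 0.2549]
tool_rot: [[1.0, -0.0, 0.0], [-0.0, -1.0, 0.0], [0.0, -0.0, -1.0]]
ft_force: [-0.4, -0.5, -6.1]
grip_width: 0.0596
gripper_force: 66.5
```

View pics/s9.png

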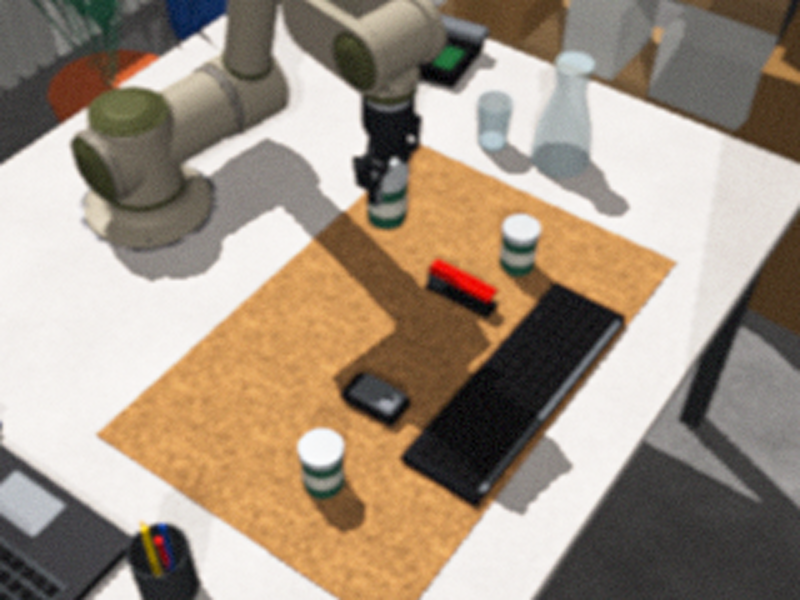

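The middle tin is held upright well above the pad (about (388,195)). The left tin (520,245) and right tin (322,463) stand in their places, and nothing else has moved.

```bash
python3 -c "
from rig import env
s=env.observe();print(s['position'],abs(s['qvel']).max());print(env.close_job())"
```

```text
[0.50041324 0.03750622 0.2549243 ] 0.06143865464940961
the job is handed in; nothing more can be done
None
```

The middle tin is the full one (about 0.6 kg, against 0.2–0.25 kg for the others); the job is handed in with it held upright and still about 21 cm above the desk, and the left and right tins back in their places.

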